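# Line up weld coupons on the scanning rail

## Robot

A 7-joint arm with a two-finger parallel gripper is mounted at the origin on the work surface. World frame = base frame: x ahead of the robot, y to its left, z up, the work surface at z = 0. Lengths are in m, angles in rad, forces in N, time in s.
With the tool pointing down it reaches from about 0.35 to 0.9 m from the base axis. Payload 7.2 kg.
Tool frame: the origin (TCP) lies on the front face of the gripper's body, between the roots of the fingers; the fingertips stand 73 mm ahead of it and the grasp point (between the pads) lies 54 mm ahead of it; z points along the fingers, y is the line along which they close (so a half turn about z gives the same grasp; the last joint's range is limited). The gripper opens to 85 mm and grips with 20 to 120 N. Pads are 22 mm wide; open, the fingers measure 114 mm over their backs; the gripper's body (76 mm by 85 mm) begins 54 mm behind the grasp point. The pads swing forward as they close: fully open they stand 13 mm farther back than shut.
Start: joints at [-1.342, 0.411, -0.013, 1.596, 0.006, 1.134, -0.082], TCP at [0.183, 0.598, 0.304] pointing down, gripper open.
Joint ranges: [-2.95, 2.95], [-0.29, 1.99], [-1.47, 1.44], [0.14, 2.54], [-1.03, 4.17], [0.13, 1.85], [-2.86, 2.86]. Speed limits (rad/s): [2.39, 2.39, 3.01, 3.01, 3.14, 3.14, 3.14].

## Interface

Orientations are given as a unit quaternion [w, x, y, z].
In Python, from station import env gives the robot as it stands. The module is installed in compiled form; this text tells all that it offers.
- The arm moves only by the tool carry_out, never from a script. Its argument "moves" is one flat list of numbers, 7 for each row, row after row: the finger opening in cm, from 0 to 8.54, then the shift along the world's x, y, z in cm, then the turn, a rotation vector about the world's x, y, z in rad. In form: [grip, dx, dy, dz, ax, ay, az, grip, dx, dy, dz, ax, ay, az, ...]. A call has 1 to 10 rows; each row shifts and turns the commanded pose from where the row before left it; what a row does not reach is not made up. A row lasts 1/12 s, in which the tool goes at most 41.7 mm and 7.16 degrees, less where a joint would pass 70% of its speed; a pose out of reach is approached as far as the arm can. A call with a gripper value outside its range is refused whole. The fingers move at their own pace and stop on an object; the grip force is fixed at half the most. Time passes only in rows, so rows that do not move let the fingers close. It gives the time, the measured TCP pose, the force, the opening and the grip force at its end, in the units of the state.
- env.read_state(): the state, without advancing time (a new reading comes with each control period).
- env.grab_frame(name): name is "scene" or "top" or "wrist"; returns the picture (480x640x3 uint8, blue, green, red); there is no depth.
- env.get_calibration(name): a dict with "fx", "fy", "cx", "cy" (pixels), "position" and "orientation" of the camera in the world; the wrist camera has in their place "tool_from_camera" (4x4, takes a point from camera to tool coordinates, whose origin is the TCP and whose axes are the flange's). Camera axes: x right, y down, z forward; pixel columns grow to the right and rows downward; lengths in m; the calibration is good to about 2 mm. A picture is of the moment at which its call begins: read the wrist's pose just before it. get_calibration takes no time and is no camera call.
- env.sign_off(): hands the job in; it is judged then, once.
Trained networks look in the newest picture that a camera, given by its name, has taken for a name from the list of things; names that differ only in an ending like _2 or _b are one class to them, and where a whole thing is asked for, a point or a joint stands for the part that bears it (a point fixed in the world has none). Each returns a list of dicts, best first, with "score" (0 to 1); they miss things now and then, are a little off and sometimes report something else, mostly with a low value. They report only what shows in the picture. A call takes as long as a camera call. They do not tell look-alikes from the thing itself.
- env.find_in(name, camera): "centre" ([x, y, z] in m, in world coordinates, good to about 4 mm: the middle of the surface that is visible of it).
The state is a dict: "clock": time; "q": joint angles; "qd": joint speeds; "tau": joint torques, N m; "eef_pos": TCP position; "eef_rot": TCP orientation; "ft_force": force on the tool from outside, world axes, zero at the start; "moment": the same for the moment, N m; "finger_gap": finger opening in m; "grip_force": force on a finger pad.
Only numpy, scipy, OpenCV 4.12 (cv2) and the standard library are available. Lean on these libraries where they do the work, as an engineer would, in place of code of your own. Each camera call takes 0.05 s, during which the arm holds its last target. There are 200 camera calls.

## Task

Set the four welded steel coupons out for scanning: lay them flat in an evenly spaced, square row along the front of the guide rail, longest at the knob end and then by length down to the shortest, each with one short end pushed snug against the rail and centred on its own black line, weld bead up. Leave everything else on the bench where it is.

Things in the scene. Friction and masses are not known exactly. Their poses are not given: they have to be found in the camera images.
- coupon_112: longest coupon; belongs at mark1. A flat steel weld coupon, 112 mm long (x), 40 mm wide (y), 12 mm thick, with a dark 12 mm wide weld bead standing 1.3 mm proud across the middle of its top; plain bare steel like the other three, which differ only in length; about 422 g. Origin: centre of its underside; x along its length (either end may face the rail), z up
- coupon_92: second longest; belongs at mark2. A flat steel weld coupon, 92 mm long (x), 40 mm wide (y), 12 mm thick, with a dark 12 mm wide weld bead standing 1.3 mm proud across the middle of its top; plain bare steel like the other three, which differ only in length; about 347 g. Origin: centre of its underside; x along its length (either end may face the rail), z up
- coupon_72: third longest; belongs at mark3. A flat steel weld coupon, 72 mm long (x), 40 mm wide (y), 12 mm thick, with a dark 12 mm wide weld bead standing 1.3 mm proud across the middle of its top; plain bare steel like the other three, which differ only in length; about 271 g. Origin: centre of its underside; x along its length (either end may face the rail), z up
- coupon_52: shortest; belongs at mark4. A flat steel weld coupon, 52 mm long (x), 40 mm wide (y), 12 mm thick, with a dark 12 mm wide weld bead standing 1.3 mm proud across the middle of its top; plain bare steel like the other three, which differ only in length; about 196 g. Origin: centre of its underside; x along its length (either end may face the rail), z up
- rail: fixed aluminium guide rail, 320 mm long (y), 30 mm deep (x = 0 to 30), 20 mm high, four black lines across its top and front, 76 mm apart; round black knob (24 mm across, top 46 mm above bench) on one end, at x +16, y +145 mm. Origin: middle of the front face (facing the robot), at bench height; x points square into the rail, away from the robot; y along it to the knob end
- mark1 (a point): foot of black line number 1 counted from the knob end, on the rail's front face at bench height (rail y = +114 mm); axes as the rail's
- mark2 (a point): foot of black line number 2 counted from the knob end, on the rail's front face at bench height (rail y = +38 mm); axes as the rail's
- mark3 (a point): foot of black line number 3 counted from the knob end, on the rail's front face at bench height (rail y = -38 mm); axes as the rail's
- mark4 (a point): foot of black line number 4 counted from the knob end, on the rail's front face at bench height (rail y = -114 mm); axes as the rail's
- tape_roll: bystander: green tape roll lying flat, 84 mm across, 19 mm high. Origin: centre of underside
- step_block: bystander: steel step calibration block, 76 x 26 mm, four steps rising 8 to 32 mm along its x; no weld bead. Origin: centre of underside
- grease_jar: bystander: white jar with black lid, 62 mm across, 55 mm high. Origin: centre of underside
- probe: bystander: small black ultrasonic probe, 34 x 24 mm, 22 mm high with a steel stub to 38 mm. Origin: centre of underside
- mug_a: bystander: blue cup without handle, 72 mm across, 95 mm high. Origin: centre of underside
- mug_b: bystander: steel cup, 76 mm across, 100 mm high. Origin: centre of underside
- couplant_bottle: bystander: clear bottle with white cap, 64 mm across, 180 mm high. Origin: centre of underside
- paint_brush: bystander: brush 170 mm long lying along its x on the bench, under 30 mm high. Origin: about its middle
Not all that is in view belongs to the job. What is shaped like the coupon_72 but blue or pink is not meant.

How it is judged:
By the outcome, as a careful person would: the job done as asked, in the order asked, and still so for the second after the job is handed in, with the robot touching nothing.
It also fails if it takes over 72 s, if anything falls off the work surface, if the arm or the gripper's body presses on something with over 40 N, if the wrist force passes 120 N, or if a joint passes its speed limit or range.

## Working session

There is one attempt and no reset: what is moved stays moved. The work goes in short steps, Python scripts to look and compute and a tool call to move; the robot and the scene stay as the last step left them, time stands still between calls to the robot, and variables do not carry over. Pictures are saved under pics/ and viewed, at most 10 in all, crops included, and the job is handed in when it is done.

Besides the shell and the picture viewer there is one more tool, called after "Call:" as name(argument=value, ...), one argument or row to a line, values as JSON. carry_out: Moves the arm, as the interface text tells. Its arguments: {"type":"object","properties":{"moves":{"type":"array"}},"required":["moves"]}

```bash
mkdir -p pics
cat > h.py <<'E'
import numpy as np,cv2
from scipy.spatial.transform import Rotation as R
from station import env
def q2R(q): return R.from_quat([q[1],q[2],q[3],q[0]]).as_matrix()
def cam(n,s=None):
    c=env.get_calibration(n)
    K=np.array([[c["fx"],0,c["cx"]],[0,c["fy"],c["cy"]],[0,0,1]])
    if n=="wrist":
        s=s or env.read_state(); T=np.eye(4);T[:3,:3]=q2R(s["eef_rot"]);T[:3,3]=s["eef_pos"]
        T=T@np.array(c["tool_from_camera"]); return K,T[:3,:3],T[:3,3]
    return K,q2R(c["orientation"]),np.array(c["position"])
def toworld(C,uv,z):
    K,Rm,p=C; uv=np.atleast_2d(uv); d=(Rm@np.linalg.inv(K)@np.c_[uv,np.ones(len(uv))].T).T
    return p+d*((z-p[2])/d[:,2])[:,None]
def topix(C,X):
    K,Rm,p=C; q=(K@Rm.T@(np.atleast_2d(X)-p).T).T; return q[:,:2]/q[:,2:]
E
python3 - <<'E'
from h import *
s=env.read_state();print(s)
for n in("top","scene"):
    cv2.imwrite(f"pics/{n}0.png",env.grab_frame(n)); C=cam(n);print(n,C)
    for o in "coupon_112 coupon_92 coupon_72 coupon_52 rail".split():
        for r in env.find_in(o,n)[:3]: print(o,np.round(r["centre"],3),round(r["score"],2),topix(C,r["centre"]).round())
print(env.get_calibration("wrist"))
E
```

```text
{'clock': 0.0, 'q': array([-1.34218404,  0.41188439, -0.01273929,  1.59706963,  0.00559754,
        1.13427906, -0.0821759 ]), 'qd': array([ 0.00016827, -0.00047052, -0.00152883, -0.00163313, -0.00063151,
       -0.00074354,  0.00015693]), 'tau': array([-2.69017455e-04, -6.00625491e+01,  6.81707282e-01, -2.99412543e+01,
        1.37248670e-02,  1.08071082e-02,  3.78671950e-05]), 'eef_pos': array([0.18269998, 0.59729643, 0.30305201]), 'eef_rot': array([-6.85546451e-05,  1.47825927e-01,  9.89013069e-01, -7.99503212e-04]), 'ft_force': array([ 0.79644269, -0.82499009, -0.27536632]), 'moment': array([-0.02097464, -0.01559393, -0.0014098 ]), 'grip_force': 0.0, 'finger_gap': 0.08520587268209685}
top (array([[612.61684927,   0.        , 318.38134339],
       [  0.        , 612.61684927, 240.71474022],
       [  0.        ,   0.        ,   1.        ]]), array([[-0.00252966, -0.98257245,  0.18586279],
       [-0.99997969,  0.00357278,  0.00527756],
       [-0.00584963, -0.18584566, -0.98256154]]), array([ 0.25696386, -0.05569007,  1.4840254 ]))
coupon_112 [ 0.389 -0.29   0.014] 0.9 [[420. 300
[... 1361 characters left out ...]
0.586 -0.128  0.01 ] 0.79 [[295. 255.]]
coupon_52 [0.54  0.353 0.009] 0.9 [[457. 263.]]
coupon_52 [0.392 0.422 0.016] 0.84 [[480. 224.]]
coupon_52 [ 0.586 -0.128  0.01 ] 0.79 [[295. 255.]]
rail [ 0.702 -0.046  0.017] 0.76 [[316. 292.]]
{'fx': 425.6471776756565, 'fy': 425.6471776756565, 'cx': 324.87254111336705, 'cy': 235.19181690551366, 'tool_from_camera': array([[-4.79548555e-04, -9.62552879e-01, -2.71093573e-01,
         6.78363833e-02],
       [ 9.99999842e-01, -5.40960143e-04,  1.51808331e-04,
        -1.61041104e-04],
       [-2.92774364e-04, -2.71093458e-01,  9.62552986e-01,
        -7.04102160e-02],
       [ 0.00000000e+00,  0.00000000e+00,  0.00000000e+00,
         1.00000000e+00]])}
```

View top.

View pics/top0.png

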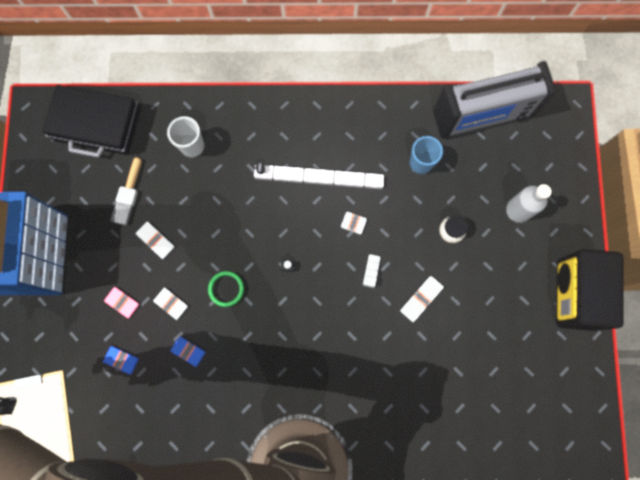

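View pics/scene0.png

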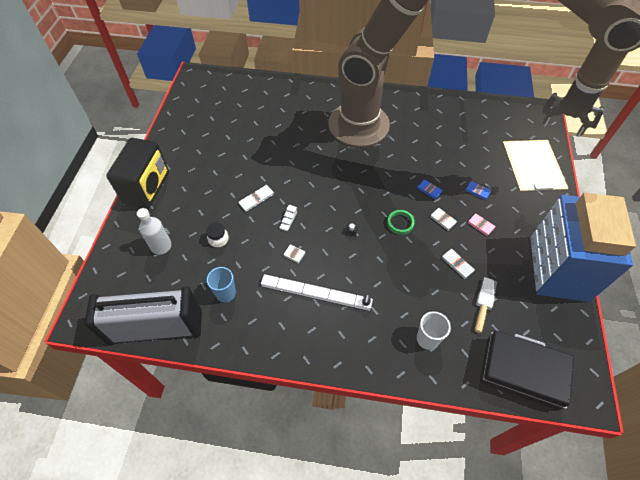

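Run:
```python
from h import *
im=cv2.imread("pics/top0.png");C=cam("top");hsv=cv2.cvtColor(im,cv2.COLOR_BGR2HSV)
m=((hsv[...,2]>150)&(hsv[...,1]<70)).astype(np.uint8)*255
for n,(u,v),w in [("c155",(155,240),24),("c170",(170,303),24),("c353",(353,222),20),("c421",(421,298),32),("rail",(325,177),66)]:
    k=np.zeros_like(m);h=w if n!="rail" else 16;k[v-h:v+h,u-w:u+w]=m[v-h:v+h,u-w:u+w]
    k=cv2.morphologyEx(k,cv2.MORPH_CLOSE,np.ones((7,7),np.uint8))
    c=max(cv2.findContours(k,0,2)[0],key=cv2.contourArea)[:,0]
    W=toworld(C,c,0.012 if n!="rail" else .02)[:,:2].astype(np.float32)
    r=cv2.minAreaRect(W*1000);b=cv2.boxPoints(r);e=[b[1]-b[0],b[2]-b[1]];e=max(e,key=np.linalg.norm)
    print(n,np.round(r[0],1),np.round(r[1],1),"long dir deg",round(float(np.degrees(np.arctan2(e[1],e[0])))%180,1))
big=[cv2.resize(im[v-35:v+35,u-46:u+46],(400,300),interpolation=cv2.INTER_CUBIC) for u,v in[(155,240),(160,303),(353,222),(421,298)]]
cv2.imwrite("pics/crop1.png",np.vstack([np.hstack(big[:2]),np.hstack(big[2:])]))
```

```text
c155 [538.7 354. ] [95.1 42.6] long dir deg 47.0
c170 [384.  309.4] [76.4 43.4] long dir deg 51.9
c353 [ 580.8 -133.8] [55.7 44.3] long dir deg 69.4
c421 [ 393.4 -295.1] [ 43.6 116.3] long dir deg 138.1
rail [697.6 -54. ] [311.3  37.9] long dir deg 85.0
```

View pics/crop1.png

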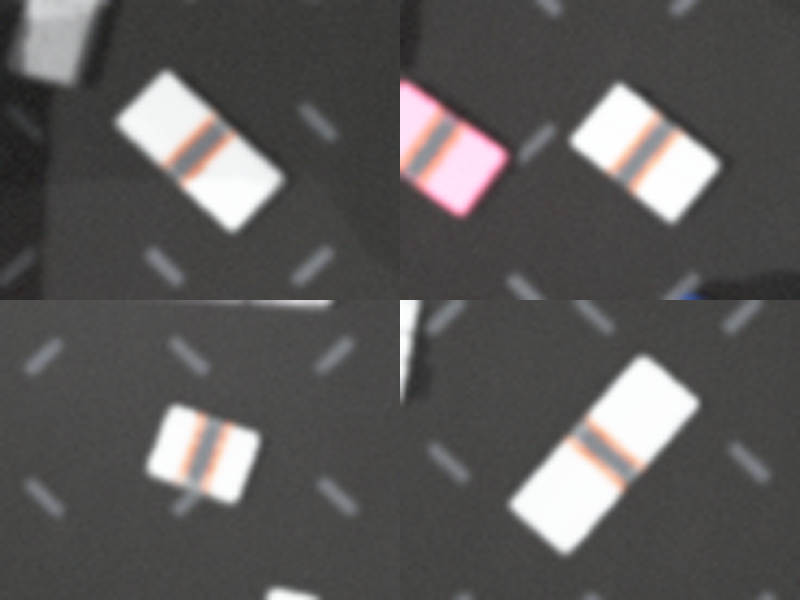

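Top image: the plain-steel pieces with beads are at (155,240) ≈92 mm, (170,303) ≈72 mm, (353,222) ≈52 mm and (421,298) ≈112 mm. I rule out pink (121,302), blue (120,360) and (187,350) by colour, and the step block (371,270) has no bead. The crop shows all four with the bead up. Next I move above the left pair.

Call:
carry_out(
  moves=[8.5,2.8,-2.7,0,0,0,0.12,8.5,2.8,-2.7,0,0,0,0.12,8.5,2.8,-2.7,0,0,0,0.12,8.5,2.8,-2.7,0,0,0,0.12,8.5,2.8,-2.7,0,0,0,0.12,8.5,2.8,-2.7,0,0,0,0.12,8.5,2.8,-2.7,0,0,0,0.12,8.5,2.8,-2.7,0,0,0,0.12,8.5,2.8,-2.7,0,0,0,0.12,8.5,2.8,-2.7,0,0,0,0.12],
)

```text
clock: 1.43
eef_pos: [0.46, 0.3302, 0.3042]
eef_rot: [0.0, -0.431, 0.902, 0.0]
ft_force: [0.9, 1.6, -0.7]
finger_gap: 0.0851
grip_force: 0.0
```

```bash
cat >> h.py <<'E'
def rect(im,C,xy,L,z=0.012,w=0.04,thr=110,sat=80):
    "rect fit of white blob (plus bead) near xy; mm, deg"
    f=3;big=cv2.resize(im,None,fx=f,fy=f,interpolation=cv2.INTER_LINEAR)
    hsv=cv2.cvtColor(big,cv2.COLOR_BGR2HSV);m=((hsv[...,2]>thr)&(hsv[...,1]<sat)).astype(np.uint8)
    P=topix(C,[[xy[0]+a,xy[1]+b,z] for a in(-1,1) for b in(-1,1) for a,b in[(a*(L/2+.015),b*(L/2+.015))]])*f
    roi=np.zeros_like(m);cv2.fillConvexPoly(roi,cv2.convexHull(P.astype(np.int32)),1)
    s=topix(C,[[xy[0],xy[1],z],[xy[0]+.016,xy[1],z]])*f;n=int(np.linalg.norm(s[1]-s[0]))|1
    m=cv2.morphologyEx(m*roi,cv2.MORPH_CLOSE,np.ones((n,n),np.uint8))
    c=max(cv2.findContours(m,0,2)[0],key=cv2.contourArea)[:,0]
    W=toworld(C,(c+.5)/f-.5,z)[:,:2]*1000
    r=cv2.minAreaRect(W.astype(np.float32));b=cv2.boxPoints(r);e=max([b[1]-b[0],b[2]-b[1]],key=np.linalg.norm)
    return np.round(r[0],1),np.round(r[1],1),round(float(np.degrees(np.arctan2(e[1],e[0])))%180,1)
E
python3 - <<'E'
from h import *
s=env.read_state();im=env.grab_frame("wrist");C=cam("wrist",s);cv2.imwrite("pics/w1.png",im)
print(rect(im,C,(.539,.354),.092),rect(im,C,(.384,.309),.072))
E
```

```text
(array([528.3, 351.6]), array([79.8, 76.6]), 25.1) (array([388.5, 311. ]), array([85.8, 54.5]), 64.7)
```

View pics/w1.png

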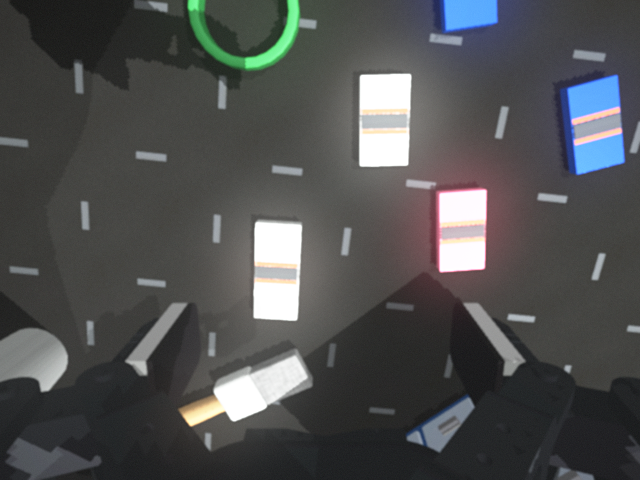

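The wrist picture shows coupon_92 at (277,270), coupon_72 at (385,120), the pink decoy at (462,230), and bench dashes that spoiled the threshold. I'll raise it.

```bash
sed -i 's/thr=110/thr=195/' h.py
python3 - <<'E'
from h import *
im=cv2.imread("pics/w1.png");C=cam("wrist")
for t in(180,195,215):print(rect(im,C,(.539,.354),.092,thr=t),rect(im,C,(.384,.309),.072,thr=t))
print(env.read_state()["eef_pos"])
E
```

```text
(array([542. , 343.8]), array([84.4, 42.2]), 47.9) (array([389.6, 301. ]), array([71.1, 41.6]), 52.5)
(array([542. , 343.9]), array([83.6, 41.7]), 47.9) (array([389.5, 301.1]), array([70.7, 41.6]), 52.1)
(array([542.2, 344. ]), array([83.3, 41.1]), 47.9) (array([389.6, 301.1]), array([70.7, 41. ]), 52.3)
[0.46654407 0.32284236 0.3041396 ]
```

Run:
```python
from h import *
im=cv2.imread("pics/w1.png");s0=env.read_state();print(s0["eef_rot"],s0["eef_pos"])
s=dict(eef_pos=np.array([.46,.3302,.3042]),eef_rot=[0,-.431,.902,0]);C=cam("wrist",s)
print(rect(im,C,(.539,.354),.092),rect(im,C,(.384,.309),.072))
im=env.grab_frame("wrist");C=cam("wrist",s0);cv2.imwrite("pics/w2.png",im)
print(rect(im,C,(.539,.354),.092),rect(im,C,(.384,.309),.072))
print(topix(C,[[.539,.354,.012],[.384,.309,.012]]))
```

```text
[ 0.00101973 -0.43388434  0.90096452 -0.00250487] [0.46654407 0.32284236 0.3041396 ]
(array([535.7, 353.2]), array([87.3, 41.8]), 47.6) (array([382.3, 310.9]), array([73. , 41.6]), 51.7)
(array([535.7, 353.2]), array([86.9, 41.4]), 47.6) (array([382.6, 310.9]), array([72.9, 41.3]), 52.2)
[[286.45316526 273.11574054]
 [395.51957346 123.02233425]]
```

View pics/w2.png

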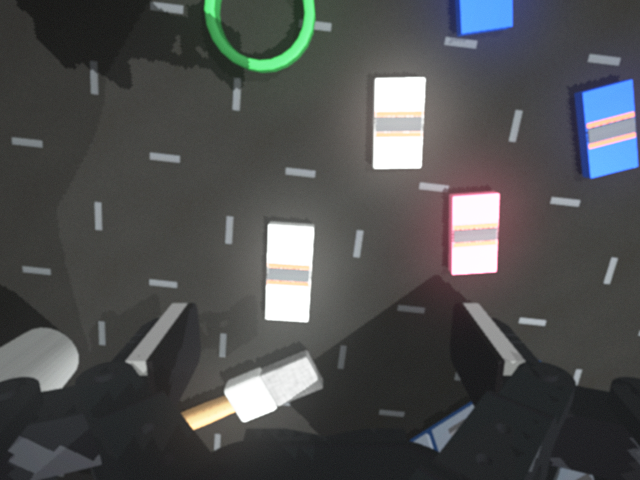

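Call:
carry_out(
  moves=[6,1.4,0.6,-3.7,0,0,-0.013,6,1.4,0.6,-3.7,0,0,-0.013,6,1.4,0.6,-3.7,0,0,-0.013,6,1.4,0.6,-3.7,0,0,-0.013,6,1.4,0.6,-3.7,0,0,-0.013,6,0,0,0,0,0,0,6,0,0,0,0,0,0,6,0,0,0,0,0,0],
)

```text
clock: 2.2
eef_pos: [0.5288, 0.3623, 0.1199]
eef_rot: [0.0, -0.399, 0.917, 0.0]
ft_force: [0.3, -0.2, 0.4]
finger_gap: 0.06
grip_force: 0.0
```

Run:
```python
from h import *
s=env.read_state();im=env.grab_frame("wrist");C=cam("wrist",s)
print(s["eef_pos"],s["eef_rot"],s["finger_gap"],rect(im,C,(.537,.3535),.092))
cv2.imwrite("pics/w3.png",im)
```

```text
[0.52879593 0.3622591  0.11990069] [ 2.95997304e-04 -3.99058067e-01  9.16925584e-01  2.11505395e-04] 0.05996504549433023 (array([540.8, 347.2]), array([84.3, 55.9]), 47.3)
```

Call:
carry_out(
  moves=[6,0.8,-0.9,0,0,0,0,6,0,0,-2.2,0,0,0,6,0,0,-2.3,0,0,0,6,0,0,0,0,0,0,3,0,0,0,0,0,0,3,0,0,0,0,0,0,3,0,0,0,0,0,0,3,0,0,0,0,0,0,3,0,0,0,0,0,0],
)

```text
clock: 3.0
eef_pos: [0.5376, 0.3532, 0.0766]
eef_rot: [0.001, -0.399, 0.917, 0.0]
ft_force: [-2.7, -0.6, 7.1]
finger_gap: 0.0378
grip_force: 61.5
```

Call:
carry_out(
  moves=[3,0,0,3.5,0,0,0,3,0.8,-3.6,1.5,0,0,-0.09,3,0.8,-3.6,1.5,0,0,-0.09,3,0.8,-3.6,1.5,0,0,-0.09,3,0.8,-3.6,1.5,0,0,-0.09,3,0.8,-3.6,1.5,0,0,-0.09,3,0.8,-3.6,1.5,0,0,-0.09,3,0.8,-3.6,1.5,0,0,-0.09,3,0.8,-3.6,1.5,0,0,-0.09,3,0.8,-3.6,1.5,0,0,-0.09],
)

```text
clock: 3.83
eef_pos: [0.6088, 0.0268, 0.2459]
eef_rot: [0.001, -0.003, 1.0, 0.0]
ft_force: [0.7, -0.0, -3.4]
finger_gap: 0.0378
grip_force: 62.4
```

Call:
carry_out(
  moves=[3,0.5,-3.6,0,0,0,-0.09,3,0,0,0,0,0,0,3,0,0,0,0,0,0,3,0,0,0,0,0,0],
)

```text
clock: 4.17
eef_pos: [0.6136, -0.0071, 0.2444]
eef_rot: [0.0, 0.039, 0.999, 0.0]
ft_force: [0.5, 0.5, -4.3]
finger_gap: 0.038
grip_force: 62.4
```

Run:
```python
from h import *
s=env.read_state();im=env.grab_frame("wrist");C=cam("wrist",s)
print(s["eef_pos"],s["eef_rot"],s["finger_gap"],s["clock"])
cv2.imwrite("pics/w4.png",im)
```

```text
[ 0.61363475 -0.00705113  0.24443129] [1.51635423e-04 3.93609158e-02 9.99224937e-01 4.68834743e-04] 0.0379558606128334 4.1667
```

View pics/w4.png

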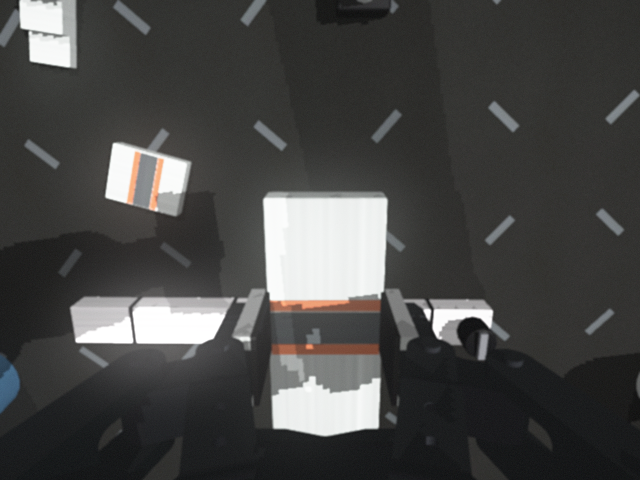

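Picture: coupon_92 is held at (326,310). The rail runs along rows 298–345, with lines at about (132,320) and (428,315) and the knob at (470,335).

Run:
```python
from h import *
s=env.read_state();C=cam("wrist",s)
im=cv2.imread("pics/w4.png");g=cv2.cvtColor(im,cv2.COLOR_BGR2GRAY).astype(float)
for c in(90,110,150,180,210,440,450):print(c,g[290:350,c].astype(int).tolist())
for r in(306,320,335):print(r,g[r,66:80].astype(int).tolist(),g[r,126:140].astype(int).tolist(),g[r,224:238].astype(int).tolist(),g[r,422:436].astype(int).tolist(),g[r,484:498].astype(int).tolist())
```

```text
90 [51, 55, 52, 52, 55, 61, 96, 137, 160, 165, 163, 161, 165, 167, 169, 170, 178, 190, 198, 199, 197, 194, 194, 194, 193, 193, 196, 196, 196, 195, 195, 197, 200, 198, 197, 193, 196, 199, 201, 200, 223, 249, 255, 255, 255, 255, 255, 255, 254, 255, 255, 255, 225, 122, 77, 75, 75, 76, 74, 74]
110 [63, 63, 62, 63, 65, 68, 95, 131, 160, 168, 166, 168, 168, 174, 171, 174, 179, 192, 203, 202, 201, 199, 198, 198, 198, 199, 199, 200, 199, 199, 202, 203, 203, 203, 199, 216, 247, 255, 255, 255, 255, 255, 255, 255, 255, 255, 255, 255, 255, 255, 255, 255, 238, 139, 86, 84, 87, 86, 86, 86]
150 [85, 85, 87, 89, 90, 92, 110, 152, 186, 198, 198, 200, 200, 204, 206, 206, 225, 249, 255, 255, 255, 254, 254, 254, 254, 254, 255, 255, 254, 254, 254, 255, 255, 255, 254, 254, 254, 255, 255, 255, 255, 255, 255, 255, 255, 255, 255, 255, 255, 255, 255, 255, 255, 201, 108, 95, 101, 99, 94, 90]
180 [71, 76, 73, 77, 75, 78, 90, 128, 165, 177, 178, 177, 179, 179, 180, 180, 183, 196, 209, 211, 208, 212, 231, 251, 255, 255, 255, 255, 254, 254, 255, 255, 255, 255, 255, 254, 254, 255, 255, 255, 255, 255, 255, 255, 255,
[... 1213 characters left out ...]
66, 166, 161, 146, 120, 85, 61, 55, 53, 52, 52, 53, 52]
320 [46, 49, 48, 52, 48, 82, 143, 184, 193, 194, 193, 194, 193, 195] [254, 255, 255, 254, 192, 104, 95, 187, 255, 255, 255, 254, 254, 254] [71, 68, 70, 73, 71, 72, 70, 69, 70, 72, 68, 67, 69, 87] [35, 30, 30, 28, 35, 81, 130, 127, 81, 47, 105, 210, 252, 254] [253, 254, 253, 252, 252, 253, 252, 222, 128, 70, 56, 52, 51, 53]
335 [64, 65, 68, 65, 66, 65, 67, 75, 114, 171, 195, 200, 200, 201] [255, 255, 255, 255, 255, 255, 192, 105, 103, 202, 255, 255, 255, 255] [72, 71, 71, 70, 69, 69, 72, 86, 115, 136, 151, 158, 161, 163] [35, 31, 34, 28, 32, 31, 31, 30, 31, 26, 29, 25, 49, 135] [152, 155, 152, 139, 98, 52, 34, 37, 39, 36, 38, 46, 58, 77]
```

Run:
```python
from h import *
C=cam("wrist")
fb=[(90,296.3),(110,296.4),(150,296.7),(180,297),(210,297.4),(440,298.9),(450,299)]
ft=[(90,306.9),(110,306.8),(180,307),(210,307.2),(440,308.7),(450,308.7)]
bt=[(90,342.6),(110,342.7),(150,343.2),(180,343.3)]
for n,p,z in(("fb",fb,0),("ft",ft,.02),("bt",bt,.02)):
    W=toworld(C,p,z);k=np.polyfit(W[:,1],W[:,0],1);print(n,"slope deg",np.degrees(np.arctan(k[0])).round(2),"x at y=-.05",(k@[-.05,1]).round(4))
print((toworld(C,[(131.2,306.3),(430.2,308.3),(70.2,306.5),(489.5,308.6)],.02)*1000).round(1))
m=cv2.imread("pics/top0.png")
```

```text
fb slope deg 4.96 x at y=-.05 0.6831
ft slope deg 4.84 x at y=-.05 0.6824
bt slope deg 5.05 x at y=-.05 0.7133
[[ 672.8 -157.2   20. ]
 [ 692.1   67.7   20. ]
 [ 669.4 -203.    20. ]
 [ 695.9  112.4   20. ]]
```

Call:
carry_out(
  moves=[3,0.4,0.2,-3.5,0,0,-0.008,3,0.4,0.2,-3.5,0,0,0,3,0.4,0.1,-3.5,0,0,0,3,0,0,-3.5,0,0,0,3,0,0,-2.3,0,0,0,3,0,0,0,0,0,0,3,0,0,0,0,0,0],
)

```text
clock: 4.8
eef_pos: [0.6252, -0.0006, 0.0798]
eef_rot: [-0.001, 0.042, 0.999, 0.0]
ft_force: [0.3, -0.1, -3.3]
finger_gap: 0.038
grip_force: 69.9
```

Run:
```python
from h import *
s=env.read_state();im=env.grab_frame("wrist");C=cam("wrist",s)
print(s["eef_pos"],s["eef_rot"],s["ft_force"],s["clock"])
cv2.imwrite("pics/w5.png",im)
```

```text
[ 6.25247546e-01 -6.05198284e-04  7.98363444e-02] [-1.27283386e-03  4.22285631e-02  9.99107134e-01  2.50178535e-04] [ 0.25648586 -0.12659772 -3.28021714] 4.8
```

View pics/w5.png

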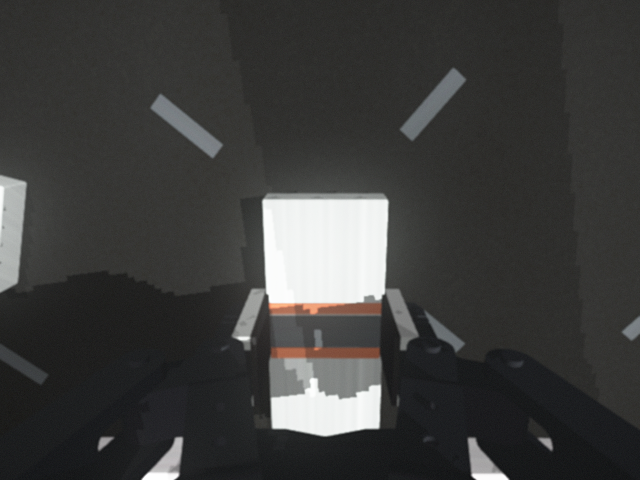

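Call:
carry_out(
  moves=[3,0,-0.15,-0.3,0,0,0,3,0.4,-0.03,0,0,0,0,3,0.4,-0.03,0,0,0,0,3,0.3,-0.03,0,0,0,0,3,0,0,0,0,0,0],
)

```text
clock: 5.27
eef_pos: [0.6373, -0.0047, 0.0783]
eef_rot: [0.0, 0.043, 0.999, 0.0]
ft_force: [-0.5, -0.3, -3.7]
finger_gap: 0.0376
grip_force: 69.9
```

Call:
carry_out(
  moves=[3,0.15,0.12,-0.05,0,0,0,3,0.15,-0.01,0,0,0,0,3,0.0,0,0,0,0,0,3,0,0,0,0,0,0],
)

```text
clock: 5.6
eef_pos: [0.6379, -0.0041, 0.0769]
eef_rot: [-0.002, 0.044, 0.999, -0.0]
ft_force: [-7.5, -1.2, 0.1]
finger_gap: 0.0378
grip_force: 70.4
```

Call:
carry_out(
  moves=[3,0.05,0.1,-0.05,0,0,0,3,0,0,0,0,0,0,5.5,0,0,0,0,0,0,5.5,0,0,0,0,0,0,5.5,0,0,0,0,0,0,5.5,0,0,2,0,0,0,5.5,-0.5,0,4,0,0,0,5.5,-2,0,3.5,0,0,0,5.5,-3,0,3,0,0,0,5.5,0,0,0,0,0,0],
)

```text
clock: 6.43
eef_pos: [0.5853, -0.003, 0.2079]
eef_rot: [0.004, 0.044, 0.999, 0.001]
ft_force: [0.3, 0.3, -1.0]
finger_gap: 0.0551
grip_force: 0.0
```

Call:
carry_out(
  moves=[8.5,-1.5,0,3,0,0,0,8.5,0,0,0,0,0,0,8.5,0,0,0,0,0,0],
)

```text
clock: 6.68
eef_pos: [0.5719, -0.0024, 0.2335]
eef_rot: [0.002, 0.043, 0.999, 0.001]
ft_force: [1.4, -0.2, -0.3]
finger_gap: 0.0848
grip_force: 0.0
```

Run:
```python
from h import *
s=env.read_state();im=env.grab_frame("wrist");C=cam("wrist",s)
print(s["eef_pos"],s["eef_rot"],s["ft_force"],s["clock"])
cv2.imwrite("pics/w6.png",im)
```

```text
[ 0.57191823 -0.00242181  0.23347881] [2.35191248e-03 4.34110134e-02 9.99054393e-01 5.20830287e-04] [ 1.35400958 -0.24935693 -0.31322458] 6.6833
```

View pics/w6.png

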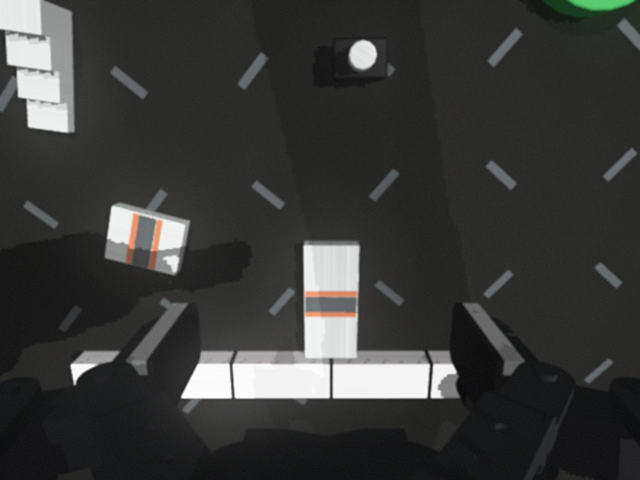

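Coupon_92 sits at (331,300) against the rail. Its far end is centred on the line at (331,380), and lines 1 and 3 are at columns 429 and 234. Next I'll put numbers on it and locate coupon_52.

Run:
```python
from h import *
C=cam("wrist");im=cv2.imread("pics/w6.png");g=cv2.cvtColor(im,cv2.COLOR_BGR2GRAY).astype(float)
m=[]
for r in(370,380,390):
  row=[]
  for c0 in(234,331,429):
    w=255-g[r,c0-5:c0+6];w=np.clip(w-40,0,None);row.append((w*np.arange(c0-5,c0+6)).sum()/w.sum())
  W=toworld(C,[(c,r) for c in row],.02)*1000;print(r,np.round(row,2),W[:,:2].round(1).tolist());m.append(W)
for thr in(110,140,170):print(rect(im,C,(.58,-.13),.052,thr=thr))
g3=g
for r in(255,270,330,345):
  x=np.arange(290,372);p=g[r,290:372];t=(p.min()+p.max())/2;i=np.where(p>t)[0];a,b=i[0],i[-1]
  a=a-1+(t-p[a-1])/(p[a]-p[a-1]);b=b+(p[b]-t)/(p[b]-p[b+1]);W=toworld(C,[(290+a,r),(290+b,r)],.012)*1000;print(r,W[:,:2].round(1).tolist(),W.mean(0)[:2].round(2))
for c in(312,320,340,350):print(c,g[234:246,c].astype(int).tolist(),g[350:366,c].astype(int).tolist())
```

```text
370 [230.96 330.84 430.62] [[683.6, -83.7], [690.2, -8.3], [696.9, 67.1]]
380 [231.65 330.8  429.79] [[692.2, -84.5], [698.9, -9.0], [705.6, 66.3]]
390 [232.35 330.79 429.08] [[701.1, -85.2], [707.7, -9.8], [714.4, 65.6]]
(array([ 578.4, -131. ]), array([54.9, 41.7]), 69.6)
(array([ 578.2, -131.2]), array([54.1, 40.7]), 69.1)
(array([ 574.1, -130.8]), array([53.3, 29.2]), 64.3)
255 [[599.6, -20.7], [603.1, 19.1]] [601.32  -0.83]
270 [[611.0, -21.7], [614.5, 18.2]] [612.76  -1.77]
330 [[659.2, -26.0], [662.7, 13.9]] [660.96  -6.07]
345 [[671.9, -27.2], [675.4, 12.6]] [673.65  -7.29]
312 [48, 48, 50, 49, 47, 55, 72, 99, 111, 111, 129, 174] [241, 240, 241, 241, 240, 241, 239, 232, 193, 172, 169, 156, 159, 192, 239, 253]
320 [51, 49, 50, 50, 51, 55, 74, 98, 114, 119, 131, 169] [240, 242, 242, 242, 242, 242, 241, 231, 197, 174, 174, 176, 182, 206, 240, 252]
340 [47, 51, 49, 49, 49, 52, 76, 102, 112, 116, 128, 165] [225, 227, 226, 227, 226, 227, 225, 206, 171, 150, 147, 146, 152, 173, 213, 239]
350 [48, 49, 44, 48, 47, 50, 70, 93, 107, 107, 123, 169] [225, 224, 226, 226, 226, 226, 223, 206, 165, 131, 126, 129, 133, 165, 216, 240]
```

Call:
carry_out(
  moves=[6,0.1,-1.3,0,0,0,-0.12,6,0.1,-1.3,0,0,0,-0.12,6,0.1,-1.3,0,0,0,-0.12,6,0.1,-1.3,0,0,0,-0.12,6,0.1,-1.3,0,0,0,-0.12,6,0.1,-1.3,0,0,0,-0.12,6,0,-1.3,0,0,0,-0.12,6,0,-1.3,0,0,0,-0.12,6,0,-1.3,-1,0,0,-0.12,6,0,-1.2,-1,0,0,-0.12],
)

```text
clock: 7.57
eef_pos: [0.5775, -0.1325, 0.2105]
eef_rot: [0.0, 0.602, 0.798, -0.0]
ft_force: [0.8, -0.0, -1.0]
finger_gap: 0.06
grip_force: 0.0
```

Call:
carry_out(
  moves=[6,0,0,-2,0,0,-0.12,6,0,0,-2,0,0,-0.12,6,0,0,-2,0,0,-0.12,6,0,0,-2,0,0,-0.12,6,0,0,-1.3,0,0,-0.12,6,0,0,-1.3,0,0,-0.04,6,0,0,0,0,0,0,6,0,0,0,0,0,0],
)

```text
clock: 8.23
eef_pos: [0.5767, -0.1316, 0.1044]
eef_rot: [-0.0, 0.82, 0.572, -0.001]
ft_force: [-0.5, 0.2, 0.9]
finger_gap: 0.0601
grip_force: 0.0
```

Run:
```python
from h import *
s=env.read_state();im=env.grab_frame("wrist");C=cam("wrist",s)
y=q2R(s["eef_rot"])[:,1];print(s["eef_pos"],s["q"].round(2),np.degrees(np.arctan2(y[1],y[0])),s["clock"])
for t in(110,140,170):print(rect(im,C,(.578,-.131),.052,thr=t))
cv2.imwrite("pics/w7.png",im)
```

```text
[ 0.57672377 -0.13161933  0.1043777 ] [-0.28  0.67  0.6   1.88 -0.53  0.76  0.25] -20.20998250389873 8.2333
(array([ 579.8, -131.5]), array([54.9, 42.9]), 69.6)
(array([ 580.9, -132.1]), array([54.4, 40.3]), 69.6)
(array([ 580.6, -132.9]), array([52.2, 40. ]), 69.4)
```

Call:
carry_out(
  moves=[6,0.3,0,-1.4,0,0,0,6,0,0,-1.4,0,0,0,6,0,0,0,0,0,0,3,0,0,0,0,0,0,3,0,0,0,0,0,0,3,0,0,0,0,0,0,3,0,0,0,0,0,0,3,0,0,0,0,0,0],
)

```text
clock: 8.95
eef_pos: [0.58, -0.1318, 0.0777]
eef_rot: [0.0, 0.821, 0.571, 0.0]
ft_force: [0.3, -0.6, 0.6]
finger_gap: 0.0379
grip_force: 60.6
```

Call:
carry_out(
  moves=[3,0,0,4,0,0,0,3,0.5,-0.2,0,0,0,-0.12,3,0.5,-0.2,0,0,0,-0.12,3,0.5,-0.2,0,0,0,-0.12,3,0.5,-0.2,0,0,0,-0.12,3,0.5,-0.3,0,0,0,-0.12,3,0.5,-0.3,0,0,0,-0.12,3,0.5,-0.3,0,0,0,-0.12,3,0.5,-0.3,0,0,0,-0.12,3,0.5,-0.3,0,0,0,-0.12],
)

```text
clock: 9.78
eef_pos: [0.6252, -0.1544, 0.1173]
eef_rot: [-0.0, 0.998, 0.065, -0.0]
ft_force: [-0.4, 0.7, -2.7]
finger_gap: 0.0377
grip_force: 61.6
```

Call:
carry_out(
  moves=[3,0.2,0,0,0,0,-0.12,3,0,0,-1,0,0,-0.103,3,0,0,-1.5,0,0,0,3,0,0,-1.2,0,0,0,3,0,0,0,0,0,0,3,0,0,0,0,0,0,3,0,0,0,0,0,0],
)

```text
clock: 10.37
eef_pos: [0.6268, -0.1548, 0.0804]
eef_rot: [-0.0, 0.999, -0.044, -0.0]
ft_force: [0.2, -0.6, -0.6]
finger_gap: 0.0379
grip_force: 67.6
```

```bash
cat >> h.py <<'E'
def near(mark):
    s=env.read_state();y=q2R(s["eef_rot"])[:,1];a=np.radians(4.95);x=np.array([np.cos(a),-np.sin(a)]);yy=np.array([np.sin(a),np.cos(a)])
    d=s["eef_pos"][:2]-np.array(mark);print("rail x,y mm",(d@x*1000).round(1),(d@yy*1000).round(1),"z",s["eef_pos"][2].round(4),"yaw err",round(float((np.degrees(np.arctan2(y[1],y[0]))-85.05+90)%180-90),2),s["clock"],s["ft_force"].round(1))
E
python3 -c "
from h import *
near((.673,-.159))"
```

```text
rail x,y mm -46.4 0.2 z 0.0804 yaw err -0.05 10.3667 [ 0.2 -0.6 -0.6]
```

Call:
carry_out(
  moves=[3,0.5,-0.05,-0.15,0,0,0,3,0.5,-0.05,-0.1,0,0,0,3,0.4,-0.03,0,0,0,0,3,0.2,-0.02,0,0,0,0,3,0,0,0,0,0,0,3,0,0,0,0,0,0],
)

```text
clock: 10.87
eef_pos: [0.643, -0.1562, 0.0779]
eef_rot: [0.0, 0.999, -0.044, 0.0]
ft_force: [-0.4, 0.3, -2.2]
finger_gap: 0.0379
grip_force: 67.6
```

```bash
python3 -c "
from h import *
near((.673,-.159))"
```

```text
rail x,y mm -30.1 0.2 z 0.0779 yaw err -0.11 10.8667 [-0.4  0.3 -2.2]
```

Call:
carry_out(
  moves=[3,0.2,-0.02,0,0,0,0,3,0.15,-0.01,0,0,0,0,3,0.1,-0.01,0,0,0,0,3,0,0,0,0,0,0,3,0,0,0,0,0,0],
)

```text
clock: 11.28
eef_pos: [0.6474, -0.1565, 0.0778]
eef_rot: [0.0, 0.999, -0.044, -0.0]
ft_force: [-0.9, 0.3, -2.5]
finger_gap: 0.0374
grip_force: 67.6
```

Call:
carry_out(
  moves=[3,0.15,-0.01,0,0,0,0,3,0.15,-0.01,0,0,0,0,3,0,0,0,0,0,0,3,0,0,0,0,0,0],
)

```text
clock: 11.62
eef_pos: [0.6479, -0.1567, 0.0774]
eef_rot: [-0.001, 0.999, -0.045, -0.003]
ft_force: [-10.4, 1.4, 4.5]
finger_gap: 0.0378
grip_force: 68.2
```

Call:
carry_out(
  moves=[3,0,0,-0.05,0,0,0,5.5,0,0,0,0,0,0,5.5,0,0,0,0,0,0,5.5,0,0,0,0,0,0,5.5,0,0,2,0,0,0,5.5,0,0,4,0,0,0,6,-2,2,3,0,0,0,6,-2.5,2.5,2,0,0,0,6,-2,3,0,0,0,0.1,6,-2,3,0,0,0,0.1],
)

```text
clock: 12.45
eef_pos: [0.5654, -0.0515, 0.189]
eef_rot: [0.0, 0.998, 0.057, 0.002]
ft_force: [0.5, 1.4, -0.1]
finger_gap: 0.0598
grip_force: 0.0
```

Call:
carry_out(
  moves=[6,-2,3.4,0,0,0,0.1,6,-2,3.4,0,0,0,0.1,6,-2,3.4,0,0,0,0.1,6,-2,3.4,0,0,0,0.1,6,-2,3.4,0,0,0,0.1,6,-2,3.4,0,0,0,0.1,6,-2,3.4,0,0,0,0.1,6,-2,3.4,0,0,0,0.1,6,-1,3.4,0,0,0,0,6,-1,3.4,0,0,0,0],
)

```text
clock: 13.28
eef_pos: [0.3845, 0.2903, 0.1881]
eef_rot: [-0.001, 0.898, 0.441, 0.001]
ft_force: [1.3, -0.9, -0.7]
finger_gap: 0.0601
grip_force: 0.0
```

Call:
carry_out(
  moves=[6,0,1.8,-2,0,0,0,6,0,0,-2,0,0,0,6,0,0,0,0,0,0,6,0,0,0,0,0,0],
)

```text
clock: 13.62
eef_pos: [0.3855, 0.3056, 0.1473]
eef_rot: [0.001, 0.898, 0.44, -0.0]
ft_force: [0.5, -0.7, 0.6]
finger_gap: 0.0598
grip_force: 0.0
```

Run:
```python
from h import *
s=env.read_state();im=env.grab_frame("wrist");C=cam("wrist",s)
y=q2R(s["eef_rot"])[:,1];print(s["eef_pos"],np.degrees(np.arctan2(y[1],y[0])),s["clock"])
for t in(170,195,215):print(rect(im,C,(.3825,.3105),.072,thr=t))
cv2.imwrite("pics/w8.png",im)
```

```text
[0.38554412 0.30564701 0.14729167] -37.81725993175431 13.6167
(array([382.7, 311. ]), array([72.4, 40.4]), 52.2)
(array([382.8, 311. ]), array([72.1, 40.1]), 52.2)
(array([382.7, 311. ]), array([71.7, 39.8]), 52.1)
```

Call:
carry_out(
  moves=[6,-0.3,0.5,-2.5,0,0,0,6,0,0,-2.5,0,0,0,6,0,0,-2,0,0,0,6,0,0,0,0,0,0,6,0,0,0,0,0,0,3,0,0,0,0,0,0,3,0,0,0,0,0,0,3,0,0,0,0,0,0,3,0,0,0,0,0,0,3,0,0,0,0,0,0],
)

```text
clock: 14.5
eef_pos: [0.3834, 0.3115, 0.0795]
eef_rot: [-0.001, 0.898, 0.44, 0.001]
ft_force: [-1.5, -2.0, 11.8]
finger_gap: 0.0372
grip_force: 58.7
```

Call:
carry_out(
  moves=[3,0,0,4,0,0,0,3,0.5,-0.8,3,0,0,0,3,2,-3.3,1,0,0,-0.1,3,2,-3.3,0,0,0,-0.1,3,2,-3.3,0,0,0,-0.1,3,2,-3.3,0,0,0,-0.1,3,2,-3.3,0,0,0,-0.1,3,2,-3.3,0,0,0,-0.1,3,2,-3.3,0,0,0,-0.1,3,2,-3.3,0,0,0,-0.1],
)

```text
clock: 15.33
eef_pos: [0.5482, 0.0378, 0.1586]
eef_rot: [-0.0, 0.999, 0.053, 0.001]
ft_force: [-0.3, 1.3, -2.7]
finger_gap: 0.0372
grip_force: 62.3
```

Call:
carry_out(
  moves=[3,2,-3.3,0,0,0,-0.1,3,2,-3.3,0,0,0,-0.1,3,2,-3.3,0,0,0,0,3,1.5,-1.9,-1.5,0,0,0,3,0,0,-3,0,0,0,3,0,0,-2,0,0,0,3,0,0,0,0,0,0,3,0,0,0,0,0,0],
)

```text
clock: 16.0
eef_pos: [0.622, -0.0786, 0.0927]
eef_rot: [0.0, 0.999, -0.044, -0.001]
ft_force: [0.3, -0.7, -2.3]
finger_gap: 0.0371
grip_force: 62.3
```

```bash
python3 -c "
from h import *
near((.6795,-.0833))"
```

```text
rail x,y mm -57.7 -0.3 z 0.0927 yaw err -0.12 16.0 [ 0.3 -0.7 -2.3]
```

Call:
carry_out(
  moves=[3,0,0,-1.2,0,0,0,3,0.6,-0.05,0,0,0,0,3,0.6,-0.05,0,0,0,0,3,0.4,-0.03,0,0,0,0,3,0.2,0,0,0,0,0,3,0,0,0,0,0,0,3,0,0,0,0,0,0],
)

```text
clock: 16.58
eef_pos: [0.6406, -0.0801, 0.0806]
eef_rot: [0.0, 0.999, -0.044, 0.0]
ft_force: [0.0, 0.9, -2.3]
finger_gap: 0.037
grip_force: 62.3
```

```bash
python3 -c "
from h import *
near((.6795,-.0833))"
```

```text
rail x,y mm -39.0 -0.1 z 0.0806 yaw err -0.11 16.5833 [ 0.   0.9 -2.3]
```

Call:
carry_out(
  moves=[3,0.15,-0.01,-0.1,0,0,0,3,0.15,-0.01,0,0,0,0,3,0.1,-0.01,0,0,0,0,3,0,0,0,0,0,0,3,0,0,0,0,0,0],
)

```text
clock: 17.0
eef_pos: [0.644, -0.0806, 0.0797]
eef_rot: [-0.0, 0.999, -0.044, -0.0]
ft_force: [-5.2, -0.0, 5.6]
finger_gap: 0.0374
grip_force: 63.3
```

Call:
carry_out(
  moves=[3,0.15,-0.01,0,0,0,0,3,0,0,0,0,0,0,3,0,0,0,0,0,0],
)

```text
clock: 17.25
eef_pos: [0.6451, -0.0807, 0.0796]
eef_rot: [-0.0, 0.999, -0.044, -0.001]
ft_force: [-6.1, 0.6, 7.0]
finger_gap: 0.0374
grip_force: 63.5
```

Call:
carry_out(
  moves=[3,0.15,-0.01,0.05,0,0,0,3,0,0,0,0,0,0,3,0.15,-0.01,0,0,0,0,3,0,0,0,0,0,0,3,0,0,0,0,0,0],
)

```text
clock: 17.67
eef_pos: [0.6456, -0.0808, 0.0796]
eef_rot: [-0.001, 0.999, -0.045, -0.004]
ft_force: [-15.8, 2.2, 11.3]
finger_gap: 0.0371
grip_force: 64.1
```

Call:
carry_out(
  moves=[3,-0.05,0,0,0,0,0,5.5,0,0,0,0,0,0,5.5,0,0,0,0,0,0,5.5,0,0,0,0,0,0,5.5,0,0,2,0,0,0,5.5,0,0,4,0,0,0,6,-1.5,-1,3,0,0,0,6,-2.7,-2.3,2,0,0,-0.08,6,-2.7,-2.3,0,0,0,-0.08,6,-2.7,-2.3,0,0,0,-0.08],
)

```text
clock: 18.5
eef_pos: [0.5527, -0.1606, 0.1916]
eef_rot: [0.0, 0.986, -0.165, 0.002]
ft_force: [0.1, -0.4, 0.4]
finger_gap: 0.0597
grip_force: 0.0
```

Call:
carry_out(
  moves=[6,-2.7,-2.3,0,0,0,-0.08,6,-2.7,-2.3,0,0,0,-0.08,6,-2.7,-2.3,0,0,0,-0.08,6,-2.7,-2.3,0,0,0,-0.08,6,-2.7,-2.2,0,0,0,-0.08,6,-2.2,-2.1,0,0,0,0,6,0,0,0,0,0,0,6,0,0,0,0,0,0,6,0,0,0,0,0,0],
)

```text
clock: 19.25
eef_pos: [0.3962, -0.2946, 0.19]
eef_rot: [-0.0, 0.934, -0.356, 0.001]
ft_force: [0.3, 0.3, -0.5]
finger_gap: 0.0599
grip_force: 0.0
```

Run:
```python
from h import *
s=env.read_state();im=env.grab_frame("wrist");C=cam("wrist",s)
y=q2R(s["eef_rot"])[:,1];print(s["eef_pos"],np.degrees(np.arctan2(y[1],y[0])),s["clock"])
for t in(130,170,195,215):print(rect(im,C,(.3934,-.295),.112,thr=t))
cv2.imwrite("pics/w9.png",im)
```

```text
[ 0.39623828 -0.29461738  0.19002433] -131.72115823184743 19.25
(array([ 398.8, -299.6]), array([41.7, 98.2]), 137.8)
(array([ 398.6, -299.5]), array([41.1, 97.7]), 137.9)
(array([ 398.5, -299.3]), array([40.9, 97.4]), 137.9)
(array([ 398.5, -299.2]), array([40.5, 97.2]), 137.9)
```

Call:
carry_out(
  moves=[6,-0.3,0,-3.5,0,0,-0.007,6,0,0,-3.5,0,0,0,6,0,0,-3,0,0,0,6,0,0,-1.2,0,0,0,6,0,0,0,0,0,0,3,0,0,0,0,0,0,3,0,0,0,0,0,0,3,0,0,0,0,0,0,3,0,0,0,0,0,0,3,0,0,0,0,0,0],
)

```text
clock: 20.13
eef_pos: [0.3931, -0.2949, 0.079]
eef_rot: [0.0, 0.933, -0.359, 0.001]
ft_force: [-1.7, 1.5, 8.2]
finger_gap: 0.0377
grip_force: 60.9
```

Call:
carry_out(
  moves=[3,0,0,4,0,0,0,3,0.4,0.6,3.5,0,0,0,3,2,3.3,1,0,0,0.07,3,2,3.3,1,0,0,0.07,3,2,3.3,1,0,0,0.07,3,2,3.3,0,0,0,0.07,3,2,3.3,0,0,0,0.07,3,2,3.3,0,0,0,0.07,3,2,3.3,0,0,0,0.07,3,2,3.3,0,0,0,0.07],
)

```text
clock: 20.97
eef_pos: [0.5569, -0.0219, 0.1831]
eef_rot: [-0.0, 0.996, -0.085, 0.0]
ft_force: [0.8, -1.1, -3.6]
finger_gap: 0.0374
grip_force: 63.9
```

Call:
carry_out(
  moves=[3,2,3.3,0,0,0,0.088,3,2,3.3,0,0,0,0,3,2,3.3,-1,0,0,0,3,0,0,-3,0,0,0,3,0,0,-3,0,0,0,3,0,0,-2,0,0,0,3,0,0,0,0,0,0,3,0,0,0,0,0,0],
)

```text
clock: 21.63
eef_pos: [0.6158, 0.0745, 0.0924]
eef_rot: [0.0, 0.999, -0.044, -0.001]
ft_force: [0.9, -1.0, -3.5]
finger_gap: 0.0375
grip_force: 63.9
```

```bash
python3 -c "
from h import *
near((.6926,.0677))"
```

```text
rail x,y mm -77.1 0.2 z 0.0924 yaw err -0.05 21.6333 [ 0.9 -1.  -3.5]
```

Call:
carry_out(
  moves=[3,0,0,-1.2,0,0,0,3,0.6,-0.06,0,0,0,0,3,0.6,-0.06,0,0,0,0,3,0.4,-0.03,0,0,0,0,3,0.15,-0.01,0,0,0,0,3,0,0,0,0,0,0,3,0,0,0,0,0,0],
)

```text
clock: 22.22
eef_pos: [0.6341, 0.0726, 0.0811]
eef_rot: [0.0, 0.999, -0.044, 0.0]
ft_force: [-1.3, 0.2, -5.1]
finger_gap: 0.0377
grip_force: 63.9
```

```bash
python3 -c "
from h import *
near((.6926,.0677))"
```

```text
rail x,y mm -58.7 -0.2 z 0.0811 yaw err -0.07 22.2167 [-1.3  0.2 -5.1]
```

Call:
carry_out(
  moves=[3,0.15,0,-0.1,0,0,0,3,0.15,0,0,0,0,0,3,0.1,0,0,0,0,0,3,0,0,0,0,0,0,3,0,0,0,0,0,0],
)

```text
clock: 22.63
eef_pos: [0.6379, 0.0728, 0.0798]
eef_rot: [0.0, 0.999, -0.044, -0.0]
ft_force: [0.1, -0.1, -4.8]
finger_gap: 0.0375
grip_force: 63.9
```

Call:
carry_out(
  moves=[3,0.15,-0.04,0,0,0,0,3,0.15,-0.02,0,0,0,0,3,0,0,0,0,0,0,3,0,0,0,0,0,0],
)

```text
clock: 22.97
eef_pos: [0.6385, 0.0726, 0.0794]
eef_rot: [-0.001, 0.999, -0.044, -0.003]
ft_force: [-10.2, 1.7, 2.8]
finger_gap: 0.0371
grip_force: 64.7
```

Call:
carry_out(
  moves=[3,0,0,-0.05,0,0,0,5.5,0,0,0,0,0,0,5.5,0,0,0,0,0,0,5.5,0,0,0,0,0,0,5.5,0,0,2,0,0,0,5.5,0,0,4,0,0,0,5.5,-0.5,-1.5,3.5,0,0,0,5.5,-2,-2,3,0,0,0,8.5,-1.5,-2.5,3,0,0,0,8.5,-1.5,-2.5,3,0,0,0],
)

```text
clock: 23.8
eef_pos: [0.5856, -0.0136, 0.2659]
eef_rot: [0.0, 0.999, -0.043, 0.001]
ft_force: [0.7, -0.2, -0.0]
finger_gap: 0.0768
grip_force: 0.0
```

Call:
carry_out(
  moves=[8.5,-1.5,-2.5,2,0,0,0,8.5,-1.5,0,2,0,0,0,8.5,-1.5,0,0,0,0,0,8.5,0,0,0,0,0,0,8.5,0,0,0,0,0,0,8.5,0,0,0,0,0,0],
)

```text
clock: 24.3
eef_pos: [0.5418, -0.037, 0.3041]
eef_rot: [-0.0, 0.999, -0.043, 0.0]
ft_force: [0.5, -0.1, 0.5]
finger_gap: 0.0855
grip_force: 0.0
```

Run:
```python
from h import *
s=env.read_state();im=env.grab_frame("wrist");C=cam("wrist",s);print(s["eef_pos"],s["eef_rot"])
cv2.imwrite("pics/w10.png",im)
```

```text
[ 0.54176535 -0.037019    0.30410161] [-7.07782293e-05  9.99066838e-01 -4.31892363e-02  3.70285351e-04]
```

View pics/w10.png

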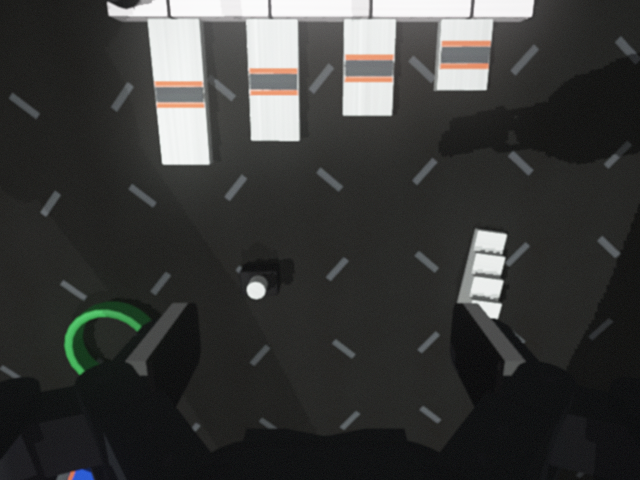

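The row is complete and in order: coupon_112 (180,90), coupon_92 (273,80), coupon_72 (370,68) and coupon_52 (465,55), lines above at columns 168, 270, 371 and 473. Next I check centring, squareness and gaps.

Run:
```python
from h import *
C=cam("wrist");im=cv2.imread("pics/w10.png");g=cv2.GaussianBlur(cv2.cvtColor(im,cv2.COLOR_BGR2GRAY),(3,3),0).astype(float)
a=np.radians(4.95);X=np.array([np.cos(a),-np.sin(a)]);Y=np.array([np.sin(a),np.cos(a)])
rf=lambda W:np.c_[(W[:,:2]-[.683,-.0453])@X,(W[:,:2]-[.683,-.0453])@Y]*1000
for c0 in(168,270,371,473):
    o=[]
    for r in(4,7,10):
        w=np.clip(255-g[r,c0-6:c0+7]-40,0,None);o.append(((w*np.arange(c0-6,c0+7)).sum()/w.sum(),r))
    print("line",rf(toworld(C,o,.02)).round(1).tolist())
for n,c0,rs,L,zc in((112,180,(40,55,70,120,135,150),112,160),(92,273,(35,45,55,105,115,128),92,140),(72,369,(32,40,48,88,95,105),72,115),(52,464,(30,34,72,78,83),52,90)):
    P=[]
    for r in rs:
        p=g[r,c0-45:c0+45];t=130;i=np.where(p>t)[0];j=i[np.abs(i-45)<40];l,h=j[0],j[-1]
        P+=[(c0-45+l-1+(t-p[l-1])/(p[l]-p[l-1]),r),(c0-45+h+(p[h]-t)/(p[h]-p[h+1]),r)]
    W=rf(toworld(C,P,.012));M=(W[::2]+W[1::2])/2;k=np.polyfit(M[:,0],M[:,1],1)
    e=[]
    for c in range(c0-8,c0+14,5):
        q=g[zc-15:zc+15,c];i=np.where(q>130)[0][-1];e.append((c,zc-15+i+(q[i]-130)/(q[i]-q[i+1])))
    E=rf(toworld(C,e,.012));print(n,"width",(W[1::2]-W[::2])[:,1].round(1).tolist(),"centre y at rail",k[1].round(2),"skew deg",np.degrees(np.arctan(k[0])).round(2),"far end x",(E[:,0].mean()+L).round(1))
```

```text
line [[8.3, 113.6], [6.3, 113.5], [4.3, 113.5]]
line [[8.3, 37.4], [6.3, 37.4], [4.3, 37.4]]
line [[8.3, -38.5], [6.3, -38.5], [4.2, -38.5]]
line [[8.3, -114.7], [6.2, -114.7], [4.2, -114.7]]
112 width [-41.3, -41.3, -41.3, -41.3, -41.3, -41.3] centre y at rail 113.03 skew deg -0.16 far end x -0.2
92 width [-41.2, -41.3, -41.1, -40.9, -41.2, -40.9] centre y at rail 37.0 skew deg -0.22 far end x -0.4
72 width [-41.5, -41.2, -41.0, -40.9, -41.0, -41.1] centre y at rail -38.83 skew deg -0.13 far end x -0.3
52 width [-42.8, -42.7, -42.1, -42.6, -42.3] centre y at rail -113.25 skew deg 0.2 far end x -0.5
```

```bash
python3 -c "
from station import env
print(env.sign_off())"
```

```text
the job is handed in; nothing more can be done
None
```

The four coupons are set out along the rail and the job is handed in: longest at the knob end, weld beads up, each snug to the rail within about 0.5 mm, centred within about 1.5 mm and square within 0.3°, finished about 24 s into the 72 s allowed.

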